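# Load the light-meter heads on the reference source and start the run

### The job

Calibrate the cordless light-meter heads that stand on the table: first press the round lamp key of the white reference source so that its lamp warms up, then open one port for each head, putting the caps you take off into the wells of the white cap rack, and seat every head upright and fully home in an open port; a port without a head keeps its cap on. Only when the source is loaded like this press the wide start key; leave the square stop key and the other things alone. The keys are membrane keys with hardly any travel: press with the closed fingertips until about 6 N is felt, hold that for two seconds and do not lean on them.

Things in the scene. Friction and masses are not known exactly. Their poses are not given: they have to be found in the camera images.
- source: white reference light source, fixed, 173 x 235 x 71 mm (its x, y, z); origin under its middle on the table, x to the back. The rear block (x -20 to +85 mm, top at z = 69 mm) has three ports in a row along y, 75 mm apart, at x = +32.5 mm; the sloping black keypad in front (x -95 to -20 mm) has three keys in a row along y, 75 mm apart
- port_1 (a point): centre of the mouth of port 1 of the source (+75 mm along its y), 71 mm above the table, z up; the aluminium cup below is a cone 60 mm wide at the mouth and 29 mm deep, its radius shrinking 0.39 mm per mm of depth; a head sits home, resting on the cone, with its origin about 25 mm below this point
- port_2 (a point): centre of the mouth of port 2 of the source (0 mm along its y), 71 mm above the table, z up; the aluminium cup below is a cone 60 mm wide at the mouth and 29 mm deep, its radius shrinking 0.39 mm per mm of depth; a head sits home, resting on the cone, with its origin about 25 mm below this point
- port_3 (a point): centre of the mouth of port 3 of the source (-75 mm along its y), 71 mm above the table, z up; the aluminium cup below is a cone 60 mm wide at the mouth and 29 mm deep, its radius shrinking 0.39 mm per mm of depth; a head sits home, resting on the cone, with its origin about 25 mm below this point
- lamp_key: grey membrane key, round, 26 mm wide, at the left (+y) end of the row; origin at the middle of its top face, about 56 mm above the table, 2 mm proud of the keypad and tilted with it 12 degrees to the front; gives only 1.5 mm, straight into the keypad, against 5 N per mm, then rigid; counts when pressed with more than 4 N for 1 s; over 25 N harms it
- start_key: grey membrane key, a bar 24 x 46 mm, middle of the row; origin at the middle of its top face, about 56 mm above the table, 2 mm proud of the keypad and tilted with it 12 degrees to the front; gives only 1.5 mm, straight into the keypad, against 5 N per mm, then rigid; counts when pressed with more than 4 N for 1 s; over 25 N harms it; only to be touched once the source is loaded
- stop_key: grey membrane key, square, 24 x 24 mm, at the right (-y) end of the row; origin at the middle of its top face, about 56 mm above the table, 2 mm proud of the keypad and tilted with it 12 degrees to the front; gives only 1.5 mm, straight into the keypad, against 5 N per mm, then rigid; not to be pressed
- cap_rack: white plastic slab that holds caps, 82 x 230 x 20 mm (its x, y, z), 0.9 kg, loose on the table; origin under its middle; three round wells in its top, 60 mm wide and 15 mm deep, 75 mm apart along its y
- well_1 (a point): centre of the mouth of well 1 of the cap rack (+75 mm along its y), 20 mm above the table, z up; a cap put in lies with its origin at this point
- well_2 (a point): centre of the mouth of well 2 of the cap rack (0 mm along its y), 20 mm above the table, z up; a cap put in lies with its origin at this point
- well_3 (a point): centre of the mouth of well 3 of the cap rack (-75 mm along its y), 20 mm above the table, z up; a cap put in lies with its origin at this point
- cap_1: black cap, at first lying loose on port 1; all three alike, 60 g: flange 72 mm wide, 5 mm thick; below it a loose tapered plug (52 to 38 mm wide, 13 mm long); above it a round knob to grip, 24 mm wide, from 5 to 31 mm above the origin; origin at the centre of the flange's underside (at the mouth point of the port or well it lies on), z up through the knob
- cap_2: black cap, at first lying loose on port 2; all three alike, 60 g: flange 72 mm wide, 5 mm thick; below it a loose tapered plug (52 to 38 mm wide, 13 mm long); above it a round knob to grip, 24 mm wide, from 5 to 31 mm above the origin; origin at the centre of the flange's underside (at the mouth point of the port or well it lies on), z up through the knob
- cap_3: black cap, at first lying loose on port 3; all three alike, 60 g: flange 72 mm wide, 5 mm thick; below it a loose tapered plug (52 to 38 mm wide, 13 mm long); above it a round knob to grip, 24 mm wide, from 5 to 31 mm above the origin; origin at the centre of the flange's underside (at the mouth point of the port or well it lies on), z up through the knob
- head_1: light-meter head standing nose down on the table, one of two or three alike (None: absent), 84 mm tall: aluminium nose 40 mm wide at its flat end, 62 mm at 28 mm height; shoulder 64 mm wide to 34 mm; black ribbed waist to grip, 44 mm wide, from 34 to 74 mm; lip 51 mm wide to 84 mm; origin at the centre of the nose end, z up through the lip; 0.24 to 0.39 kg
- head_2: light-meter head standing nose down on the table, one of two or three alike (None: absent), 84 mm tall: aluminium nose 40 mm wide at its flat end, 62 mm at 28 mm height; shoulder 64 mm wide to 34 mm; black ribbed waist to grip, 44 mm wide, from 34 to 74 mm; lip 51 mm wide to 84 mm; origin at the centre of the nose end, z up through the lip; 0.24 to 0.39 kg
- head_3: light-meter head standing nose down on the table, one of two or three alike (None: absent), 84 mm tall: aluminium nose 40 mm wide at its flat end, 62 mm at 28 mm height; shoulder 64 mm wide to 34 mm; black ribbed waist to grip, 44 mm wide, from 34 to 74 mm; lip 51 mm wide to 84 mm; origin at the centre of the nose end, z up through the lip; 0.24 to 0.39 kg
- filter_carton: white card carton 63 x 63 x 22 mm behind the heads; not part of the job; origin under its middle, long side along its y
- torch: black pocket torch 110 mm long, 27 mm thick, lying right of the rack; not part of the job; origin under its middle, long side along its y
- hex_key: black L-shaped hex key 87 x 35 x 6 mm lying at the table edge near the source; not part of the job; origin under its middle, long side along its y
- iris_post: fixed iris on a post, about 110 mm tall, within 40 mm of its origin in plan, left of the heads; leave alone
- flip_mount: fixed flip mount on a post, about 125 mm tall, within 45 mm of its origin in plan, left of the heads; leave alone

How it is judged:
By the outcome, as a careful person would: the job done as asked, in the order asked, and still so for the second after the job is handed in, with the robot touching nothing.
Of head_1, head_2, head_3 only 2 to 3 are there at a start; the rules pass over those that are not, and their reading is None.
At some moment in a run one of head_1, head_2, head_3, cap_rack may be knocked a few centimetres aside while the robot is not near it.
Once in a run the grip may slacken for a moment while it holds something.
It also fails if it takes over 210 s, if anything falls off the work surface, if the arm or the gripper's body presses on something with over 40 N, if the wrist force passes 120 N, or if a joint passes its speed limit or range.

### The arm

A 7-joint arm with a two-finger parallel gripper is mounted at the origin on a cart in front of the work surface, level with it; the furniture and walls round the work are solid. World frame = base frame: x ahead of the robot, y to its left, z up, the work surface at z = 0. Lengths are in m, angles in rad, forces in N, time in s.
With the tool pointing down it reaches from about 0.425 to 0.95 m from the base axis. Payload 4.7 kg.
Tool frame: the origin (TCP) lies on the centre line of the jaws, within the pads' length; the fingertips stand robot.nose_length ahead of it and the grasp point (between the pads) lies 8 mm behind it (robot.nose_length is the distance from the TCP to the fingertips, in m); z points along the fingers, y is the line along which they close (so a half turn about z gives the same grasp; the last joint's range is limited). The gripper opens to 85 mm and grips with 20 to 120 N. Pads are 22 mm wide; open, the fingers measure 114 mm over their backs; the gripper's body (76 mm by 85 mm) begins 54 mm behind the grasp point. The pads swing forward as they close: fully open they stand 13 mm farther back than shut.
Start: joints at [1.182, 0.469, -0.049, 1.532, 0.024, 1.141, -0.082], TCP at [0.238, -0.632, 0.242] pointing down, gripper open.
Joint ranges: [-2.59, 2.59], [-0.33, 1.99], [-1.39, 1.29], [0.1, 2.45], [-1.04, 4.18], [0.21, 1.99], [-2.66, 2.66]. Speed limits (rad/s): [2.57, 2.57, 3.14, 3.14, 3.14, 3.14, 3.14].

### API

Orientations are given as [roll, pitch, yaw] about the fixed x, y, z axes, in that order (R = Rz(yaw) Ry(pitch) Rx(roll)).
In Python, from plant import robot gives the robot as it stands. Calls block until the motion is done:
- robot.goto(position, orientation): joint-space move of the TCP to a pose.
- robot.move_straight(position, vel=0.15, attitude=None, contact_N=None): straight line of the TCP; attitude=None keeps the orientation; vel is the mean speed in m/s. With contact_N (N) it stops when the force on the tool has changed by that much, and returns True; else False.
- robot.move_joints(angles): joint-space move.
- robot.grip(opening, strength=None): opening from 0.0 (shut) to 1.0 (fully open); strength is the grip in N (None keeps the last); returns when the fingers have stopped.
- robot.sleep(seconds).
- robot.inverse_kinematics(position, orientation): joint angles nearest the present ones, or None.
- robot.sense(): the state.
- robot.grab_frame(name): name is "scene" or "top" or "wrist"; returns a dict with "image" (384x512x3 uint8, red, green, blue), "range_z" (384x512 float32, m along the optical axis (not along the pixel's ray), 0 where there is no reading), "fx", "fy", "cx", "cy" (pixels), "dist_coeffs" ([k1, k2, p1, p2, k3] as OpenCV has them; the pictures are not rectified), "R" (3x3) and "t" (3): a world point X has camera coordinates R X + t. Camera axes: x right, y down, z forward; pixel columns grow to the right and rows downward; lengths in m; the calibration is good to about 2 mm. A picture is of the moment at which its call begins.
A pose or a line that the arm cannot do raises robot.IKError and nothing moves.
- robot.close_job(): hands the job in; it is judged then, once.
The state is a dict: "t": time; "joint_pos": joint angles; "joint_velocities": joint speeds; "effort": joint torques, N m; "tcp_pos": TCP position; "tcp_rot": TCP orientation; "wrist_force": force on the tool from outside, world axes, zero at the start; "torque": the same for the moment, N m; "opening": opening from 0.0 (shut) to 1.0 (fully open); "gripper_force": force on a finger pad.
Only numpy, scipy, OpenCV 4.12 (cv2) and the standard library are available. Lean on these libraries where they do the work, as an engineer would, in place of code of your own. Each camera call takes 0.05 s, during which the arm holds its last target. There are 200 camera calls.

## Working session

There is one attempt and no reset: what is moved stays moved. The work goes in short steps, each a Python script; the robot and the scene stay as the last script left them, time stands still between calls to the robot, and variables do not carry over. Pictures are saved under pics/ and viewed, at most 14 in all, crops included, and the job is handed in when it is done.

```bash
ls; mkdir -p pics; python3 - <<'E'
from plant import robot
import cv2,numpy as np
s=robot.sense();print(s['t'],s['tcp_pos'],s['tcp_rot'],robot.nose_length,s['opening'])
for n in['top','scene']:
    f=robot.grab_frame(n);np.savez('/tmp/'+n+'.npz',**f)
    cv2.imwrite(f'pics/{n}0.png',cv2.resize(f['image'][...,::-1],(768,576)))
    print(n,f['fx'],f['fy'],f['cx'],f['cy'],f['dist_coeffs'],f['R'],f['t'])
E
```

```text
pics
0.0 [ 0.23745967 -0.63123108  0.24125251] [-3.13959440e+00  3.57710726e-05  3.59787158e-01] 0.011 0.9999845376787011
top 422.18077554893284 422.18077554893284 257.513604061359 184.35826607189935 [-0.04096502  0.          0.          0.          0.        ] [[ 0.01250339 -0.99966284 -0.0227568 ]
 [-0.99814612 -0.01112224 -0.05983821]
 [ 0.05956493  0.02346279 -0.99794865]] [-0.17219822  0.51318856  1.3143583 ]
scene 479.62442176693156 479.62442176693156 257.6219508735571 181.39514788267041 [-0.18039528  0.          0.          0.          0.        ] [[ 0.65332205 -0.75697923  0.01235888]
 [-0.39531088 -0.35501025 -0.84717001]
 [ 0.64567763  0.54858925 -0.53117815]] [-0.47436873  0.22282439  1.24715825]
```

View pics/top0.png

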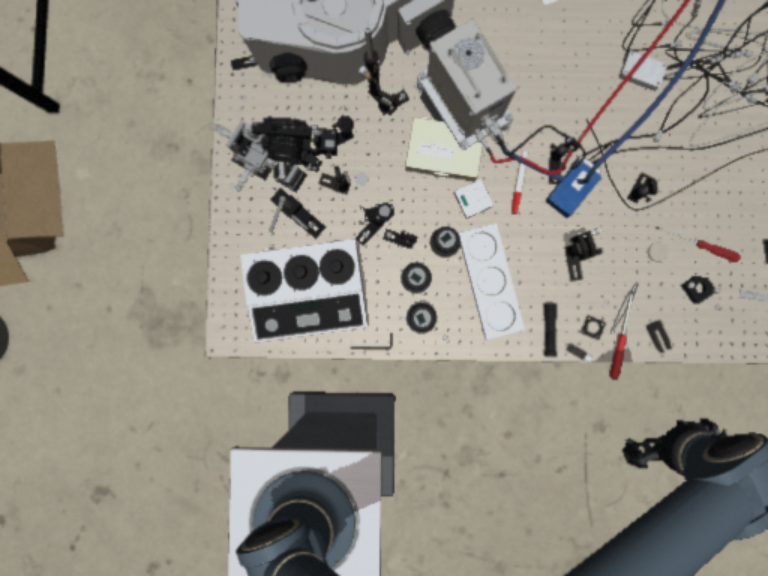

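View pics/scene0.png

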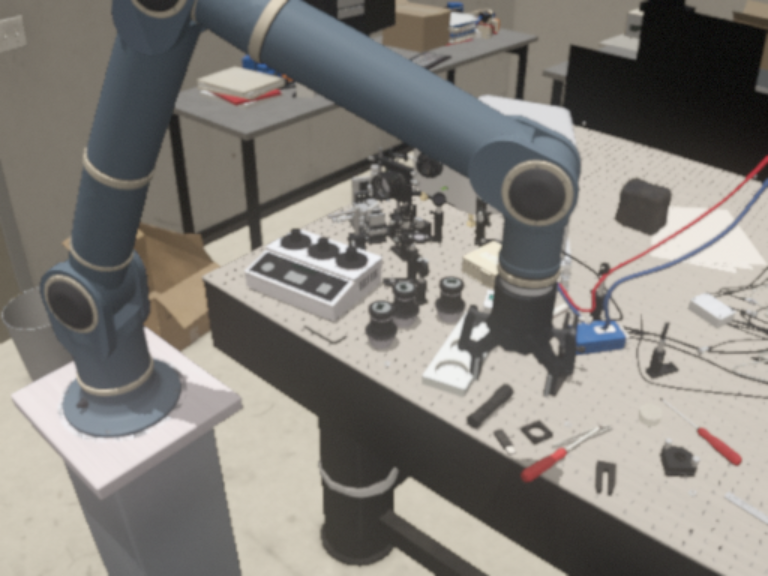

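The top view shows the source at the left: caps at (264,277), (301,271) and (337,266), and keys at (271,325), (308,320) and (345,315). There are three heads at (446,240), (416,277) and (422,317), and the rack wells are at (483,246), (491,281) and (501,316). I'll enlarge it.

```bash
cat > h.py <<'E'
import cv2,numpy as np
from plant import robot
def pix2w(f,uv,z):
    """pixels (raw) -> world points at height z"""
    uv=np.asarray(uv,float).reshape(-1,1,2)
    K=np.array([[f['fx'],0,f['cx']],[0,f['fy'],f['cy']],[0,0,1]])
    n=cv2.undistortPoints(uv,K,np.array(f['dist_coeffs']))[:,0]
    R,t=np.array(f['R']),np.array(f['t']);c=-R.T@t
    d=np.c_[n,np.ones(len(n))]@R
    z=np.broadcast_to(z,len(n))
    return c+d*((z-c[2])/d[:,2])[:,None]
def w2pix(f,X):
    K=np.array([[f['fx'],0,f['cx']],[0,f['fy'],f['cy']],[0,0,1]])
    return cv2.projectPoints(np.asarray(X,float).reshape(-1,3),cv2.Rodrigues(np.array(f['R']))[0],np.array(f['t']),K,np.array(f['dist_coeffs']))[0][:,0]
E
python3 - <<'E'
import numpy as np,cv2
f=np.load('/tmp/top.npz');im=f['image'][140:245,150:360,::-1]
cv2.imwrite('pics/top1.png',cv2.resize(im,(798,399),interpolation=cv2.INTER_CUBIC))
E
```

```text
(no output)
```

View pics/top1.png

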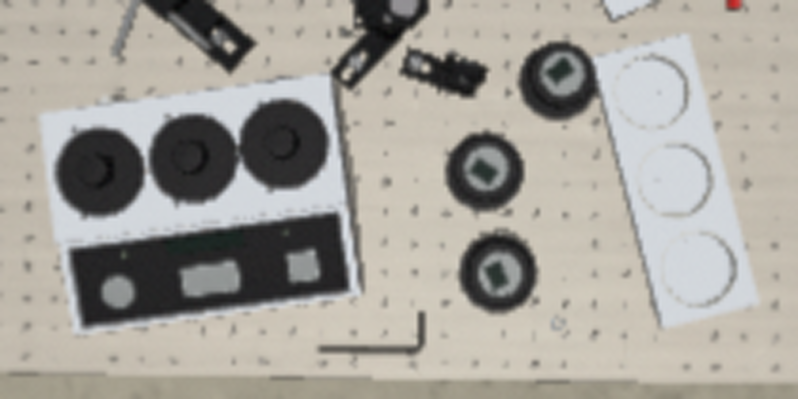

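Crop positions: flanges at (99,172), (192,158), (284,143); keys at (118,292), (211,279), (304,266); head tops at (562,72), (485,170), (498,272); wells at (651,92), (675,180), (700,269). The heads crowd the rack, and head A nearly touches it.

```bash
cat >> h.py <<'E'
def rigid(L,W):
    L=np.asarray(L)[:,:2];W=np.asarray(W)[:,:2];l,w=L.mean(0),W.mean(0)
    a,b=L-l,W-w
    yaw=np.arctan2((a[:,0]*b[:,1]-a[:,1]*b[:,0]).sum(),(a*b).sum())
    R=np.array([[np.cos(yaw),-np.sin(yaw)],[np.sin(yaw),np.cos(yaw)]])
    o=w-R@l
    return o,yaw,R,np.linalg.norm(W-(L@R.T+o),axis=1)
E
python3 - <<'E'
from h import *
f=dict(np.load('/tmp/top.npz'))
c=lambda p:(np.array(p,float)+.5)/3.8-.5+[150,140]
fl=pix2w(f,c([(99,172),(192,158),(284,143)]),.076)
k=pix2w(f,c([(118,292),(211,279),(304,266)]),.056)
hd=pix2w(f,c([(562,72),(485,170),(498,272)]),.084)
w=pix2w(f,c([(651,92),(675,180),(700,269)]),.02)
np.set_printoptions(precision=4,suppress=True)
print(fl,k,hd,w,sep='\n')
ysp=np.array([.075,0,-.075])
print(rigid(np.c_[np.r_[[.0325]*3,[-.0575]*3],np.r_[ysp,ysp]],np.r_[fl,k]))
print(rigid(np.c_[[0]*3,ysp],w))
s=pix2w(f,c([(40,115),(332,74)]),.069);print(s)
for x,y in np.r_[fl,hd,w][:,:2]: print(np.hypot(x,y), end=' ')
# depth check
d=f['range_z']; print([d[int(round(v)),int(round(u))] for u,v in c([(562,72),(485,170),(211,279)])])
E
```

```text
[[ 0.5071  0.0791  0.076 ]
 [ 0.519   0.0052  0.076 ]
 [ 0.5317 -0.0677  0.076 ]]
[[ 0.412   0.0658  0.056 ]
 [ 0.4234 -0.0089  0.056 ]
 [ 0.4348 -0.0833  0.056 ]]
[[ 0.5894 -0.2862  0.084 ]
 [ 0.5116 -0.2265  0.084 ]
 [ 0.432  -0.2374  0.084 ]]
[[ 0.5814 -0.3641  0.02  ]
 [ 0.509  -0.384   0.02  ]
 [ 0.4363 -0.4047  0.02  ]]
(array([0.4837, 0.0003]), np.float64(0.15493674917739922), array([[ 0.988 , -0.1543],
       [ 0.1543,  0.988 ]]), array([0.0029, 0.0032, 0.0045, 0.0033, 0.0035, 0.0037]))
(array([ 0.5089, -0.3843]), np.float64(-1.2981112072729692), array([[ 0.2693,  0.9631],
       [-0.9631,  0.2693]]), array([0.0003, 0.0003, 0.0004]))
[[ 0.5526  0.1294  0.069 ]
 [ 0.5878 -0.1043  0.069 ]]
0.5132149673050054 0.5190441430527537 0.5359948539357321 0.655174370668717 0.5595113279746812 0.4929851279864313 0.6859698173014263 0.6375949160009431 0.5950589395299726 [np.float32(1.2596942), np.float32(1.2581025), np.float32(1.2811143)]
```

```bash
python3 - <<'E'
from h import *
pi=np.pi;sy=.155
ok=lambda p,o:(lambda q:None if q is None else np.round(q,2).tolist())(robot.inverse_kinematics(p,o))
for nm,p in dict(lamp=(.412,.066,.067),start=(.423,-.009,.067)).items():
    for pit in(-12,0,10,20):
        for yw in(sy,sy+pi/2,sy-pi/2): print(nm,pit,round(yw,2),ok(p,[pi,np.radians(pit),yw] if yw==sy else [pi+np.sign(yw-sy)*0,0,yw]))
P=dict(p1=(.507,.079),p2=(.519,.005),p3=(.532,-.068),hA=(.589,-.286),hB=(.512,-.227),hC=(.432,-.237),w1=(.581,-.364),w2=(.509,-.384),w3=(.436,-.405))
for n,p in P.items():
    for z in(.09,.3): print(n,z,[ (y, ok((*p,z),[pi,0,y])) for y in (sy+pi/2,sy-pi/2)])
E
```

```text
lamp -12 0.15 [0.04, 0.28, -0.36, 2.4, 0.46, 0.3, -2.14]
lamp -12 1.73 [0.53, 0.51, -0.97, 2.24, 0.66, 0.71, -0.75]
lamp -12 -1.42 [-1.11, 0.57, 1.11, 2.32, -0.82, 0.73, -2.38]
lamp 0 0.15 [0.23, 0.38, -0.57, 2.25, 0.37, 0.59, -2.04]
lamp 0 1.73 [0.53, 0.51, -0.97, 2.24, 0.66, 0.71, -0.75]
lamp 0 -1.42 [-1.11, 0.57, 1.11, 2.32, -0.82, 0.73, -2.38]
lamp 10 0.15 [0.22, 0.46, -0.57, 2.15, 0.3, 0.8, -1.97]
lamp 10 1.73 [0.53, 0.51, -0.97, 2.24, 0.66, 0.71, -0.75]
lamp 10 -1.42 [-1.11, 0.57, 1.11, 2.32, -0.82, 0.73, -2.38]
lamp 20 0.15 [0.18, 0.54, -0.54, 2.04, 0.24, 0.99, -1.92]
lamp 20 1.73 [0.53, 0.51, -0.97, 2.24, 0.66, 0.71, -0.75]
lamp 20 -1.42 [-1.11, 0.57, 1.11, 2.32, -0.82, 0.73, -2.38]
start -12 0.15 [0.4, 0.32, -0.53, 2.37, 0.49, 0.31, -1.96]
start -12 1.73 [0.47, 0.41, -0.65, 2.24, 0.43, 0.62, -0.35]
start -12 -1.42 [-0.92, 0.58, 1.11, 2.31, -0.83, 0.74, -2.19]
start 0 0.15 [0.31, 0.37, -0.45, 2.25, 0.29, 0.58, -1.78]
start 0 1.73 [0.47, 0.41, -0.65, 2.24, 0.43, 0.62, -0.35]
start 0 -1.42 [-0.92, 0.58, 1.11, 2.31, -0.83, 0.74, -2.19]
start 10 0.15 [0.26, 0.44, -0.43, 2.14, 0.2
[... 2119 characters left out ...]
7963267948966, [0.79, 0.49, -0.44, 1.41, 0.21, 1.29, 0.49]), (-1.4157963267948965, [0.38, 0.45, 0.18, 1.44, -0.08, 1.26, -2.42])]
w2 0.09 [(1.7257963267948966, [0.85, 0.6, -0.38, 1.75, 0.28, 0.85, 0.5]), (-1.4157963267948965, [0.41, 0.57, 0.24, 1.77, -0.17, 0.82, -2.26])]
w2 0.3 [(1.7257963267948966, [0.89, 0.4, -0.43, 1.54, 0.17, 1.24, 0.59]), (-1.4157963267948965, [0.45, 0.37, 0.18, 1.57, -0.07, 1.22, -2.35])]
w3 0.09 [(1.7257963267948966, [0.95, 0.54, -0.37, 1.85, 0.26, 0.8, 0.6]), (-1.4157963267948965, [0.5, 0.52, 0.24, 1.88, -0.17, 0.77, -2.15])]
w3 0.3 [(1.7257963267948966, [1.01, 0.33, -0.43, 1.64, 0.14, 1.21, 0.7]), (-1.4157963267948965, [0.53, 0.29, 0.19, 1.67, -0.06, 1.19, -2.25])]
```

```bash
cat >> h.py <<'E'
from scipy.spatial.transform import Rotation as Ro
pi=np.pi;SY=.155;DOWN=[pi,0,SY+pi/2]
KEYO=(Ro.from_euler('zy',[0,0])*Ro.from_euler('z',SY)*Ro.from_euler('y',-pi/15)*Ro.from_euler('z',pi/2)*Ro.from_euler('x',pi)).as_euler('xyz').tolist()
KEYD=Ro.from_euler('z',SY).apply([np.sin(pi/15),0,-np.cos(pi/15)])
def shot(name,cam='wrist',scale=1.5):
    f=robot.grab_frame(cam);np.savez(f'/tmp/{name}.npz',**f)
    cv2.imwrite(f'pics/{name}.png',cv2.resize(f['image'][...,::-1],None,fx=scale,fy=scale,interpolation=cv2.INTER_CUBIC))
    return f
E
python3 - <<'E'
from h import *
for p in((.412,.066,.056),(.423,-.009,.056)):
    for b in(.011,.05): print(robot.inverse_kinematics(np.array(p)-KEYD*b,KEYO))
robot.goto([.46,0,.34],DOWN);s=robot.sense();print(s['t'],s['tcp_pos'],s['wrist_force'])
robot.grip(0);f=shot('w0');s=robot.sense();print(s['t'],s['wrist_force'])
print(f['R'],f['t'],f['fx'],f['dist_coeffs'])
E
```

```text
[ 0.25490392  0.31829976 -0.60684635  2.39089971  0.6681524   0.34545466
 -0.77066354]
[ 0.62761054  0.30700897 -1.01884274  2.36254074  0.66930496  0.49457714
 -0.76354632]
[ 0.55094231  0.34949965 -0.70631209  2.3724127   0.65628585  0.35354377
 -0.54882961]
[ 0.72834335  0.27766286 -0.88164345  2.35238508  0.49246314  0.44302577
 -0.38598026]
2.5083 [ 0.46021039 -0.00121974  0.33977295] [-0.11266752  0.28021329 -0.60189642]
3.325 [-0.19554433 -0.2460208   0.14151088]
[[ 9.87883923e-01  1.55193620e-01  5.43437372e-04]
 [ 1.49064528e-01 -9.49832026e-01  2.74952521e-01]
 [ 4.31870512e-02 -2.71540167e-01 -9.61457652e-01]] [-0.45442372 -0.13141827  0.4523949 ] 267.24564895303797 [-0.02447588  0.          0.          0.          0.        ]
```

View pics/w0.png

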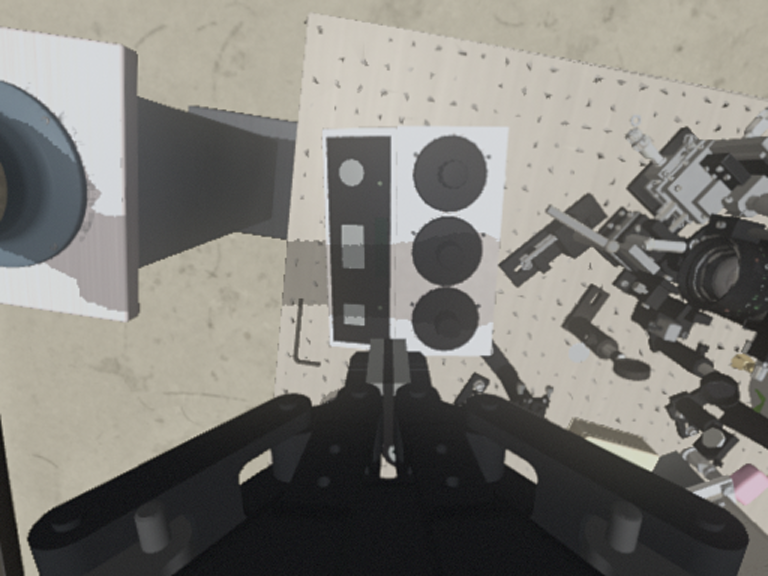

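The wrist view shows keys at (351,173), (353,246), (354,315) and flanges at (450,174), (447,251), (445,319). I'll cross-check these against the top view.

```bash
python3 - <<'E'
from h import *
np.set_printoptions(precision=4,suppress=True)
f=dict(np.load('/tmp/w0.npz'))
c=lambda p:(np.array(p,float)+.5)/1.5-.5
fl=pix2w(f,c([(450,174),(447,251),(445,319)]),.076)
k=pix2w(f,c([(351,173),(353,246),(354,315)]),.056)
print(fl,k)
ysp=np.array([.075,0,-.075])
print(rigid(np.c_[[.0325]*3,ysp],fl)); print(rigid(np.c_[[-.0575]*3,ysp],k))
print(f['t'], -f['R'].T@f['t'])
E
```

```text
[[ 0.5075  0.0783  0.076 ]
 [ 0.519   0.005   0.076 ]
 [ 0.5311 -0.0663  0.076 ]] [[ 0.4127  0.0643  0.056 ]
 [ 0.4244 -0.0083  0.056 ]
 [ 0.4355 -0.084   0.056 ]]
(array([0.4871, 0.0004]), np.float64(0.16187291032046902), array([[ 0.9869, -0.1612],
       [ 0.1612,  0.9869]]), array([0.0015, 0.0007, 0.0021]))
(array([ 0.481 , -0.0006]), np.float64(0.153001508264409), array([[ 0.9883, -0.1524],
       [ 0.1524,  0.9883]]), array([0.0005, 0.001 , 0.0005]))
[-0.4544 -0.1314  0.4524] [0.449  0.0685 0.4713]
```

```bash
cat >> h.py <<'E'
KEYS=dict(lamp=np.array([.4123,.065,.056]),start=np.array([.424,-.0086,.056]))
def press(name):
    k=KEYS[name]; at=lambda h:k-KEYD*(h+robot.nose_length)
    robot.goto(at(.04),KEYO); robot.move_straight(at(.012),.1); robot.sleep(.3)
    # force along the key normal (reaction pushes out: -KEYD)
    fn=lambda:np.mean([(lambda s:robot.sleep(.02) or -np.dot(s['wrist_force'],KEYD))(robot.sense()) for _ in range(5)])
    b=fn(); hit=robot.move_straight(at(-.006),.01,contact_N=2.)
    p0=np.array(robot.sense()['tcp_pos']);print('hit',hit,'height',-(np.dot(p0-k,KEYD)+robot.nose_length),'base',b)
    d=0;F=fn()-b
    for _ in range(15):
        if F>5.5 or not hit:break
        d+=min(.0004,max(.0001,(6-F)/8000)); robot.move_straight(p0+KEYD*d,.01);robot.sleep(.1);F=fn()-b
    print('F',F,'d',d,robot.sense()['t'])
    for _ in range(4):
        robot.sleep(.4);print(round(fn()-b,2),end=' ')
    robot.move_straight(at(.04),.1);print(robot.sense()['t'])
E
python3 -c "
from h import *
press('lamp')"
```

```text
hit True height -0.0006920956994334905 base 0.0717123420928562
F 5.789921150880043 d 0.0003439399403307567 7.2667
5.63 5.65 5.26 5.6 9.7583
```

The lamp key was held at about 5.6 N for over 2 s. Next I'll pick cap 1, with a depth-cloud locator for the rack and heads.

```bash
cat >> h.py <<'E'
PORT={1:np.array([.5073,.0787,.071]),2:np.array([.519,.005,.071]),3:np.array([.5314,-.067,.071])}
def cloud(f):
    v,u=np.mgrid[0:384,0:512];P=np.c_[u.ravel(),v.ravel()].astype(float)
    K=np.array([[f['fx'],0,f['cx']],[0,f['fy'],f['cy']],[0,0,1]])
    n=cv2.undistortPoints(P.reshape(-1,1,2),K,np.array(f['dist_coeffs']))[:,0]
    z=f['range_z'].ravel().astype(float)
    X=(np.c_[n*z[:,None],z]-f['t'])@np.array(f['R']); X[z==0]=np.nan
    return X.reshape(384,512,3)
def blobs(f,zlo,zhi,box,minpx=60,white=False):
    X=cloud(f);m=(X[...,2]>zlo)&(X[...,2]<zhi)&(X[...,0]>box[0])&(X[...,0]<box[1])&(X[...,1]>box[2])&(X[...,1]<box[3])
    if white:m&=f['image'].min(2)>140
    n,l,st,_=cv2.connectedComponentsWithStats(m.astype(np.uint8),connectivity=4)
    return [X[l==i] for i in range(1,n) if st[i,4]>=minpx]
def pick(xyz,yaw_o=DOWN,pre=.55,N=40,up=.3):
    x,y,z=xyz
    robot.goto([x,y,z+.06],yaw_o) if False else robot.goto([x,y,up],yaw_o)
    robot.grip(pre); robot.move_straight([x,y,z+.03],.2); c=robot.move_straight([x,y,z],.06,contact_N=8)
    robot.grip(0,N);s=robot.sense();print('contact',c,'open',s['opening'],s['gripper_force'],s['tcp_pos'])
    robot.move_straight([x,y,up],.15);s=robot.sense();print('up',s['t'],s['opening'],s['gripper_force'],s['wrist_force'])
E
python3 - <<'E'
from h import *
np.set_printoptions(precision=4,suppress=True)
robot.goto([.4557,.0716,.3],DOWN)
pick(PORT[1]+[0,0,.018])
robot.goto([.51,-.33,.34],DOWN)
f=shot('w1');s=robot.sense();print(s['t'],s['opening'],s['gripper_force'])
for b in blobs(f,.06,.1,(.38,.68,-.45,-.18)): print('head?',len(b),np.median(b,0),b.min(0),b.max(0))
for b in blobs(f,.012,.03,(.35,.68,-.5,-.25),300): print('rack?',len(b),cv2.minAreaRect(b[:,:2].astype(np.float32)),np.median(b[:,2]))
E
```

```text
contact False open 0.268823734606037 39.061004519462585 [0.5075 0.0788 0.0894]
up 15.0167 0.26545267512331583 39.16546046733856 [ 1.3324 -0.5589  0.234 ]
16.5833 0.26305639872563374 39.16813015937805
head? 1115 [ 0.4317 -0.2395  0.0838] [ 0.4054 -0.2644  0.0743] [ 0.4561 -0.2156  0.0864]
head? 1118 [ 0.5134 -0.2275  0.0838] [ 0.4886 -0.253   0.0806] [ 0.5388 -0.2029  0.0867]
head? 252 [ 0.5884 -0.215   0.0941] [ 0.5792 -0.2295  0.0634] [ 0.6016 -0.1939  0.1   ]
head? 988 [ 0.5875 -0.2861  0.084 ] [ 0.5634 -0.312   0.0744] [ 0.6139 -0.2618  0.0879]
rack? 2077 ((0.5100038051605225, -0.3846205472946167), (0.23028084635734558, 0.08260422199964523), 14.920392990112305) 0.019730159982183804
rack? 616 ((0.6737340092658997, -0.3513656556606293), (0.04240749776363373, 0.06193995103240013), 25.626888275146484) 0.02188958524660435
```

View pics/w1.png

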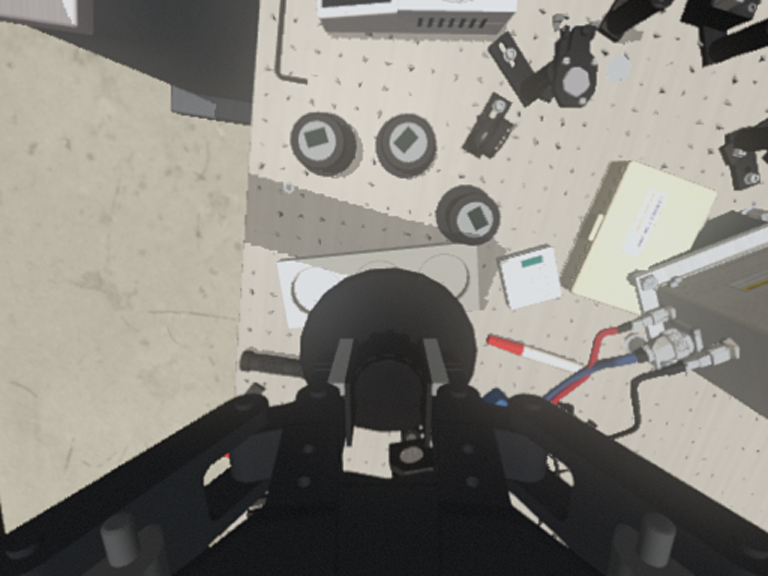

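The picture shows cap 1 held level in the jaws. The three heads stand at crop pixels (325,142), (407,142) and (470,215), and the rack is behind the cap. The cloud agrees with the top view, so I'll place it.

```bash
cat >> h.py <<'E'
def rack(f):
    for b in blobs(f,.013,.027,(.35,.72,-.52,-.22),300):
        (cx,cy),(w,h),a=cv2.minAreaRect(b[:,:2].astype(np.float32))
        if w<h:w,h,a=h,w,a+90
        if abs(w-.23)<.006 and abs(h-.082)<.006:
            a=np.radians(a);d=np.array([np.cos(a),np.sin(a)]);d*=np.sign(d[0]);c=np.array([cx,cy])
            print('rack',c,np.degrees(np.arctan2(d[1],d[0])),w,h)
            return c,d
    return None
def knobs(f,zlo,zhi,box):
    return [np.r_[cv2.minEnclosingCircle(b[:,:2].astype(np.float32))[0],np.median(b[:,2]),len(b)] for b in blobs(f,zlo,zhi,box,40)]
def place(x,y,z,up=.3,pre=.55,N=5,slack=.004):
    robot.goto([x,y,up],DOWN);s=robot.sense();print('hold',s['opening'],s['gripper_force'])
    robot.move_straight([x,y,z+.025],.2)
    c=robot.move_straight([x,y,z-slack],.04,contact_N=N);s=robot.sense();print('down',c,s['tcp_pos'],s['wrist_force'],s['opening'])
    robot.grip(pre);robot.move_straight([x,y,up],.2)
E
python3 - <<'E'
from h import *
np.set_printoptions(precision=4,suppress=True)
f=dict(np.load('/tmp/w1.npz'));r=rack(f)
c,d=r if r else (np.array([.5097,-.3845]),np.array([.966,.2575]))
x,y=c+.0752*d
place(x,y,.038)
robot.goto([.51,-.33,.34],DOWN);f=shot('w2')
rack(f);print(knobs(f,.042,.06,(.4,.66,-.46,-.3)));print(knobs(f,.078,.09,(.38,.68,-.45,-.18)),robot.sense()['t'])
E
```

```text
rack [ 0.51   -0.3846] 14.920392990112303 0.23028084635734558 0.08260422199964523
hold 0.26826828051597224 39.1997766494751
down True [ 0.5823 -0.3652  0.0381] [ 0.7073 -0.1953  1.9806] 0.2657966052065155
rack [ 0.5099 -0.3849] 14.82130146026611 0.23053215444087982 0.08272846043109894
[array([  0.5823,  -0.3656,   0.0506, 189.    ])]
[array([   0.4309,   -0.2397,    0.0838, 1117.    ]), array([   0.5135,   -0.2275,    0.0838, 1122.    ]), array([  0.5885,  -0.2869,   0.0841, 994.    ])] 21.275
```

View pics/w2.png

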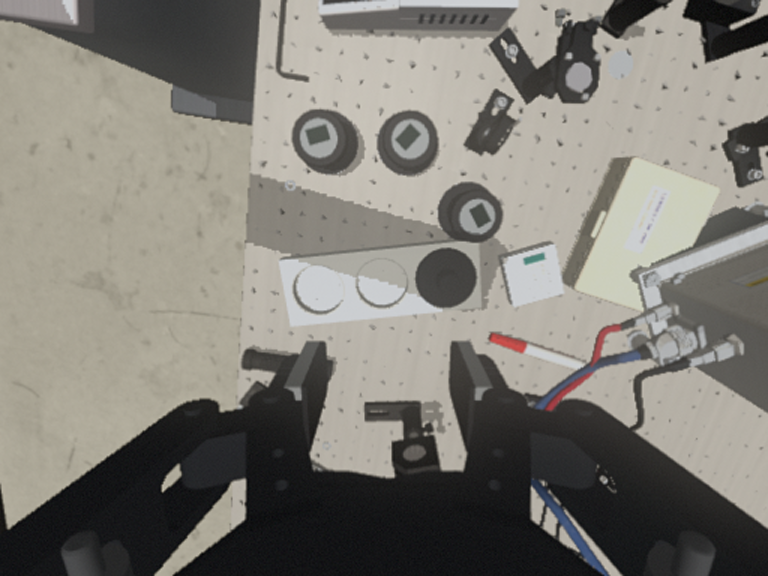

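Cap 1 lies flat in its well at (446,277), with its knob top at 51 mm. I'll do the other two caps the same way.

```bash
python3 - <<'E'
from h import *
import sys
np.set_printoptions(precision=4,suppress=True)
for i,k in((2,0),(3,-.0752)):
    pick(PORT[i]+[0,0,.018],N=50)
    if robot.sense()['opening']<.15: sys.exit('lost')
    robot.goto([.51,-.33,.34],DOWN);f=robot.grab_frame('wrist')
    r=rack(f)
    if r is None or robot.sense()['opening']<.15: np.savez('/tmp/bad.npz',**f);sys.exit('no rack')
    x,y=r[0]+k*r[1]; place(x,y,.038)
    robot.goto([.51,-.33,.34],DOWN);f=shot(f'w3_{i}')
    rack(f);print(knobs(f,.042,.06,(.38,.66,-.46,-.3)));print(knobs(f,.078,.09,(.38,.68,-.45,-.18)),robot.sense()['t'])
E
```

```text
contact False open 0.2611024960191959 48.827465772628784 [0.5192 0.0051 0.0894]
up 26.3667 0.25975245468470975 48.9353084564209 [ 0.5433  0.3313 -0.5543]
rack [ 0.5098 -0.3848] 15.004457473754885 0.23051834106445312 0.08258884400129318
hold 0.2609230678749061 48.977859020233154
down True [ 0.5094 -0.3848  0.0387] [-1.4305  0.1045  4.535 ] 0.2616077302269355
rack [ 0.5098 -0.385 ] 14.866685867309572 0.23067423701286316 0.0829375609755516
[array([  0.5823,  -0.3656,   0.0506, 182.    ]), array([  0.5097,  -0.3861,   0.0506, 180.    ])]
[array([   0.4311,   -0.2398,    0.0838, 1102.    ]), array([   0.5136,   -0.2277,    0.0839, 1120.    ]), array([  0.5885,  -0.2869,   0.084 , 979.    ])] 32.2333
contact False open 0.2647406016715448 48.86084318161011 [ 0.5319 -0.0669  0.0895]
up 37.0917 0.2651483200751005 48.935553431510925 [ 0.8576 -0.1776 -1.246 ]
rack [ 0.5099 -0.3847] 14.729578971862793 0.23070485889911652 0.08275230973958969
hold 0.26137109408479575 48.97529661655426
down True [ 0.4368 -0.4038  0.0387] [-0.3973 -0.1222  5.952 ] 0.2601109537795207
rack [ 0.5099 -0.385 ] 14.80380630493164 0.23060816526412964 0.08292629569768906
[array([  0.5822,  -0.3655,   0.0508, 187.    ]), array([  0.5095,  -0.3859,   0.0505, 182.    ]), array([  0.4367,  -0.4043,   0.0505, 184.    ])]
[array([   0.4312,   -0.2399,    0.0839, 1112.    ]), array([   0.5136,   -0.2278,    0.0839, 1119.    ]), array([  0.5887,  -0.2869,   0.084 , 985.    ])] 43.0167
```

```bash
cat >> h.py <<'E'
LOOK=[.51,-.33,.34]
def heads(f,box=(.36,.7,-.45,-.15)):
    out=[]
    for b in blobs(f,.078,.09,box,300):
        c,r=cv2.minEnclosingCircle(b[:,:2].astype(np.float32))
        if abs(r-.0255)<.004: out.append(np.array(c))
        else: print('odd',c,r,len(b))
    return out
def seat(near,port):
    robot.goto(LOOK,DOWN);H=heads(robot.grab_frame('wrist'));print('heads',*H)
    h=min(H,key=lambda h:np.linalg.norm(h-near));print('take',h,'for',port)
    pick([*h,.047],pre=.8,N=70)
    if robot.sense()['opening']<.4: print('LOST');return False
    p=PORT[port];place(p[0],p[1],.093,pre=.8,N=9,slack=.006)
    robot.goto([p[0]-.05,p[1]-.03,.36],DOWN);f=shot(f'seat{port}')
    for b in blobs(f,.115,.145,(.42,.62,-.12,.13),200): print('seated top',cv2.minEnclosingCircle(b[:,:2].astype(np.float32)),np.median(b[:,2]),np.ptp(b[:,2]))
    print(robot.sense()['t']);return True
E
python3 - <<'E'
from h import *
np.set_printoptions(precision=4,suppress=True)
seat([.5136,-.2278],1)
E
```

```text
heads [ 0.4309 -0.2396] [ 0.5135 -0.2277] [ 0.5886 -0.2869]
take [ 0.5135 -0.2277] for 1
contact False open 0.56041730145576 70.68869471841026 [ 0.5138 -0.2278  0.0479]
up 48.2583 0.5575931361456253 72.34585195372347 [ 0.6558  0.451  -2.272 ]
hold 0.5501398030876495 72.3762054060353
down True [0.509  0.0798 0.0934] [-0.459  -0.0903  4.862 ] 0.5498521981125364
seated top ((0.5088136792182922, 0.0795464739203453), 0.025506120175123215) 0.1298061188228366 0.011332284779651633
53.1167
```

View pics/seat1.png

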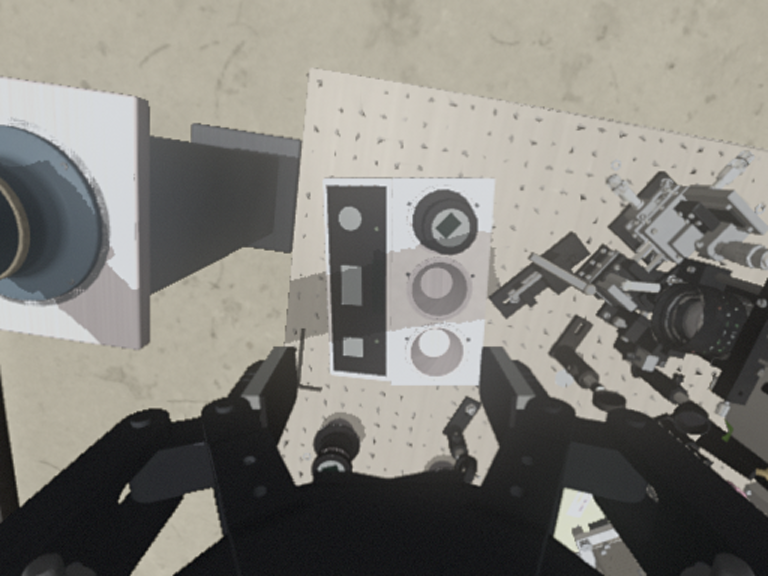

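The head is home in port 1 at (450,222), with its top at 130 mm. Next, the other two.

```bash
python3 - <<'E'
from h import *
np.set_printoptions(precision=4,suppress=True)
if seat([.431,-.24],2): seat([.588,-.287],3)
E
```

```text
heads [ 0.4309 -0.2396] [ 0.5886 -0.2869]
take [ 0.4309 -0.2396] for 2
contact False open 0.5527647873041619 70.80920619880999 [ 0.4312 -0.2396  0.0478]
up 59.475 0.5523776434468164 72.75191838994942 [-0.4848  0.255  -3.2962]
hold 0.5526939897581059 72.84057471424603
down True [0.5201 0.0054 0.093 ] [-0.2188 -0.5972  4.5193] 0.5543909377377289
seated top ((0.508885383605957, 0.07960882782936096), 0.025494815781712532) 0.12974501332582605 0.0111565213173411
seated top ((0.520064115524292, 0.005324897821992636), 0.02558574452996254) 0.12939204940303006 0.01041961945310256
64.1833
heads [ 0.5887 -0.2872]
take [ 0.5887 -0.2872] for 3
contact False open 0.5529349747999551 70.79690898975969 [ 0.5891 -0.2872  0.0479]
up 70.1917 0.5567819718417947 72.44747625569289 [ 0.256   0.4801 -2.7061]
hold 0.5523414766175949 72.56829043733887
down True [ 0.5315 -0.068   0.093 ] [-0.901  -0.0594  3.924 ] 0.5531547090008557
seated top ((0.5081180334091187, 0.07925929129123688), 0.025871455669403076) 0.12971441085536434 0.01262965253884718
seated top ((0.5199846625328064, 0.005528653040528297), 0.025469651445746422) 0.1292216408434147 0.01342367983730472
seated top ((0.5312440395355225, -0.06780553609132767), 0.02544247731566429) 0.12952544237284605 0.011395391991421547
74.7833
```

```bash
python3 - <<'E'
from h import *
np.set_printoptions(precision=4,suppress=True)
f=dict(np.load('/tmp/seat3.npz'))
for b in blobs(f,.126,.134,(.42,.62,-.12,.13),200):
    A=np.c_[b[:,:2]-b[:,:2].mean(0),np.ones(len(b))];print('slope deg',np.degrees(np.linalg.lstsq(A,b[:,2],rcond=None)[0][:2]))
robot.goto(LOOK,DOWN);f=shot('rack_end');rack(f);print(knobs(f,.042,.06,(.38,.66,-.48,-.28)))
k=KEYS['start'];robot.goto([*(k-KEYD*.22)],KEYO);robot.grip(0)
press('start')
robot.goto([.42,-.2,.38],DOWN);f=shot('end')
E
```

```text
slope deg [0.0409 0.4546]
slope deg [0.0928 0.2295]
slope deg [-0.1288 -0.9883]
rack [ 0.5097 -0.385 ] 14.9989595413208 0.2306773066520691 0.08309629559516907
[array([  0.5825,  -0.3653,   0.0505, 184.    ]), array([  0.5098,  -0.3858,   0.0506, 178.    ]), array([  0.4372,  -0.4044,   0.0507, 179.    ])]
hit True height -0.0005611548255248754 base 0.0262997985338012
F 6.1806070585847195 d 0.00044070107839088633 81.825
6.02 6.07 5.88 5.95 84.3167
```

View pics/end.png

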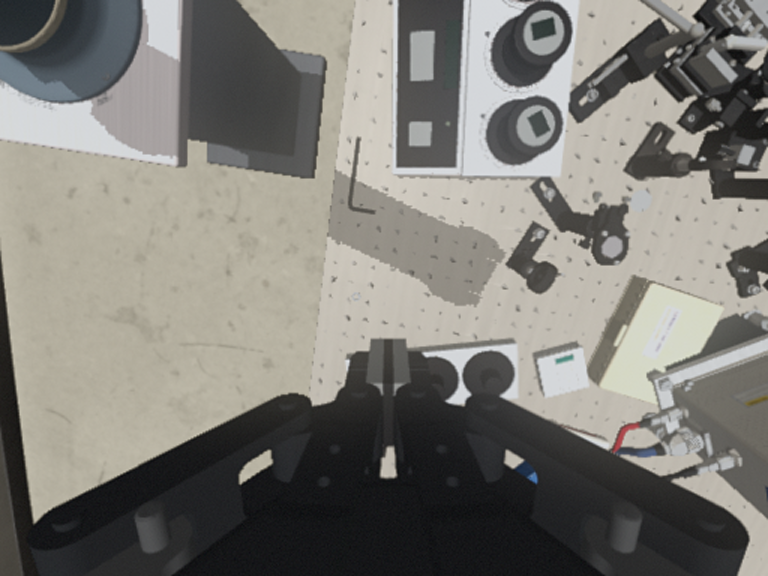

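The picture shows heads seated at (545,35) and (535,130) and the caps in the rack. The start key was held at about 6 N for 2 s. The arm is clear, so I'm handing in.

```bash
python3 -c "
from plant import robot
print(robot.close_job())"
```

```text
the job is handed in; nothing more can be done
None
```

The job is handed in with no verdict returned: I pressed the lamp key first, put all three caps in the rack wells, seated the three heads home in the ports, then pressed the start key, finishing about 85 s into the 210 s.

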